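# Let off the orange hand winch

## Robot

A 7-joint arm with a two-finger parallel gripper is mounted at the origin on the work surface. World frame = base frame: x ahead of the robot, y to its left, z up, the work surface at z = 0. Lengths are in m, angles in degrees, forces in N, time in s.
With the tool pointing down it reaches from about 0.425 to 0.8 m from the base axis. Payload 8.3 kg.
Tool frame: the origin (TCP) lies at the very end of the fingers, on their centre line; the grasp point (between the pads) lies env.grasp_offset behind it (env.grasp_offset is the distance from the TCP to the grasp point, in m); z points along the fingers, y is the direction in which the jaws open and shut (so a half turn about z gives the same grasp; the last joint's range is limited). The gripper opens to 85 mm and grips with 20 to 120 N. Pads are 22 mm wide; open, the fingers measure 114 mm over their backs; the gripper's body (76 mm by 85 mm) begins 54 mm behind the grasp point. The pads swing forward as they close: fully open they stand 13 mm farther back than shut.
Start: joints at [69.104, 21.967, 0.94, 78.501, -0.361, 79.538, -2.664], TCP at [0.186, -0.597, 0.231] pointing down, gripper open.
Joint ranges: [-169.22, 169.22], [-14.56, 117.87], [-87.37, 89.26], [10.42, 133.3], [-82.24, 262.24], [0.94, 117.77], [-172.7, 172.7]. Speed limits (degrees/s): [136.94, 136.94, 172.46, 172.46, 180, 180, 180].

## Interface

Orientations are given as [roll, pitch, yaw] about the fixed x, y, z axes, in that order (R = Rz(yaw) Ry(pitch) Rx(roll)).
In Python, from bench import env gives the robot as it stands.
- The arm moves only by the tool send_rows, never from a script. Its argument "plan" is a list of rows, each an object of numbers: "jaw": the opening, from -1 (shut) to 1 (fully open); "dx", "dy", "dz": the shift along the world's x, y, z in m; "roll": the turn about the world's z in degrees. A call has 1 to 20 rows; each row is the pose to reach, as a shift and turn from the pose measured when the call began; what a row does not reach only later rows make up. A row lasts 1/10 s, in which the tool goes at most 50 mm and 8.59 degrees, less where a joint would pass 70% of its speed; a pose out of reach is approached as far as the arm can. A call with a gripper value outside its range is refused whole. The fingers move at their own pace and stop on an object; "force" is the grip in N (left out, the last holds). Time passes only in rows, so rows that repeat a pose let the fingers close. It gives the time, the measured TCP pose, the force and the opening at its end, in the units of the state.
- env.get_state(): the state, without advancing time (a new reading comes with each control period).
- env.capture(name): name is "scene" or "top" or "wrist"; returns (picture, depth): 400x640x3 uint8, blue, green, red; 400x640 float32, m along the optical axis (not along the pixel's ray), 0 where there is no reading.
- env.camera_model(name): a dict with "camera_matrix" (3x3 intrinsics, pixels), "dist" ([k1, k2, p1, p2, k3] as OpenCV has them; the pictures are not rectified), "R" (3x3) and "t" (3): a world point X has camera coordinates R X + t; the wrist camera has in their place "mount" (4x4, takes a point from camera to tool coordinates, whose origin is the TCP and whose axes are the flange's). Camera axes: x right, y down, z forward; pixel columns grow to the right and rows downward; lengths in m; the calibration is good to about 2 mm. A picture is of the moment at which its call begins: read the wrist's pose just before it. camera_model takes no time and is no camera call.
- env.sign_off(): hands the job in, once; it reports no verdict.
Trained networks look in the newest picture that a camera, given by its name, has taken for a name from the list of things; names that differ only in an ending like _2 or _b are one class to them, and where a whole thing is asked for, a point or a joint stands for the part that bears it (a point fixed in the world has none). Each returns a list of dicts, best first, with "conf" (0 to 1); they miss things now and then, are a little off and sometimes report something else, mostly with a low value. They report only what shows in the picture. A call takes as long as a camera call.
- env.silhouettes(query, camera): "mask" (400x640 bool, what is visible of it) and "point" ([row, column] as shares, 0 to 1, of the picture: columns of its width, rows of its height, amid what is visible of it).
- env.place_of(query, camera): "point" ([row, column] as shares, 0 to 1, of the picture: columns of its width, rows of its height: a listed point, or the origin of a listed thing).
The state is a dict: "t": time; "joint_pos": joint angles; "dq": joint speeds; "joint_torque": joint torques, N m; "tcp_pos": TCP position; "tcp_rot": TCP orientation; "force": force on the tool from outside, world axes, zero at the start; "wrist_torque": the same for the moment, N m; "grip_width": finger opening in m.
Only numpy, scipy, OpenCV 4.12 (cv2) and the standard library are available. Lean on these libraries where they do the work, as an engineer would, in place of code of your own. Each camera call takes 0.05 s, during which the arm holds its last target.

## Task

Two bare hand winches, one orange and one blue, are bolted to the yard bench. On the orange one, first flick the sprung pawl off the ratchet wheel so that it stays off, then take the crank by its knob and ease the drum slowly back until the knob stands over the yellow dot on the winch's base; leave the pawl off. Do not touch the blue winch.

Things in the scene. Friction and masses are not known exactly. Their poses are not given: they have to be found in the camera images.
- winch_orange: The winch to work on: orange drum, crank knob and pawl post; dark base plate 180 x 195 x 8 mm bolted to the bench. Origin: on the upright drum axis at bench level, z up. The yellow dot, 26 mm across, lies flat on the plate at x 50, y -49 mm. Ratchet wheel: tooth tips 47 mm from the axis, top 80 mm above the bench; crank hub in the middle up to 96 mm. Highest part: the knob, 136 mm.
- orange_drum (a joint): Turn (rad) of drum, wheel and crank; grows counter-clockwise from above, the way to ease back. Crank knob: upright spinning cylinder, 26 mm wide, 94 to 136 mm above bench, 70 mm from the axis at angle 3.70 + value from the winch's x axis; arm below it tops at 92 mm. Starts at 0.03 to 0.28; pawl on, it stops at 0.32. 1.80 = knob over dot; limits 0, 2.35. Friction 4 N at the knob; stays put.
- orange_post (a point): The orange winch's pawl post: upright round peg 14 mm wide, 75 to 121 mm above the bench, orange, on the pawl's tail. This point is on its axis, 105 mm above the bench. It turns with the pawl, on an arc of radius 34 mm about a pin at x -19, y 77 mm in the winch's frame: pawl on, it is at (-43, 102), half-way (-49, 94), off (-53, 84). Push it from the +y side with a closed gripper.
- orange_pawl (a joint): Turn (rad) of the orange winch's pawl about its upright pin, counter-clockwise from above: 0 = on (yellow nose between two ratchet teeth), 0.6 = off, nose clear of the wheel. An over-centre spring snaps it to the nearer end and keeps it there; the middle is 0.30. About 4 N at the post, along its arc, starts it moving.
- winch_blue: The bystander: the same winch with blue drum, knob and post, standing on the other side of the bench (which side varies); not to be touched. Origin, axes and sizes as for the orange one.

How it is judged (in metres and radians):
On the way:
1. the orange pawl is flicked over, off the ratchet wheel, before the drum is turned back (value of joint orange_pawl above 0.4 rad and value of joint orange_drum below 0.6 rad), for 0.1 s.
At the end, for the whole second after the job is handed in: The orange drum is at rest with its knob over the yellow dot, within about 17 mm (joint orange_drum 1.56 to 2.04 rad; 1.80 is dead over it), and the orange pawl is still off the wheel (joint orange_pawl above 0.4 rad) (value of joint orange_drum between 1.56 and 2.04 rad and value of joint orange_pawl above 0.4 rad and velocity of joint orange_drum between -0.1 and 0.1 rad/s); the robot touches nothing.
It fails at once if the orange drum spins faster than 5 rad/s (let fly, not eased) (velocity of joint orange_drum above 5 rad/s or velocity of joint orange_drum below -5 rad/s).
It fails at once if the robot touches the blue winch (more than 2 N) (contact force between winch_blue and the fingers above 2 N or contact force between winch_blue and the arm above 2 N).
It also fails if it takes over 48 s, if anything falls off the work surface, if the arm or the gripper's body presses on something with over 40 N, if the wrist force passes 120 N, or if a joint passes its speed limit or range.

## Working session

There is one attempt and no reset: what is moved stays moved. The work goes in short steps, Python scripts to look and compute and a tool call to move; the robot and the scene stay as the last step left them, time stands still between calls to the robot, and variables do not carry over. Pictures are saved under pics/ and viewed, and the job is handed in when it is done.

Besides the shell and the picture viewer there is one more tool, called by a JSON object that holds its "method" and its "body", one argument or row to a line. send_rows: Moves the arm, as the interface text tells. Its arguments: {"type":"object","properties":{"plan":{"type":"array"},"force":{"type":"number"}},"required":["plan"]}

```bash
mkdir -p pics; ls; python3 - <<'E'
from bench import env
import cv2
s=env.get_state(); print(s, env.grasp_offset)
for c in ("scene","top"):
    im,d=env.capture(c); cv2.imwrite(f"pics/{c}0.png",im)
    m=env.camera_model(c); print(c,m)
    for q in ("winch_orange","orange_post","winch_blue"):
        r=env.place_of(q,c); print(q,[(x["conf"],x["point"]) for x in r][:3])
print(env.get_state()["t"])
E
```

```text
pics
{'t': 0.0, 'joint_pos': array([69.10452662, 22.01565015,  0.93763525, 78.55983123, -0.3599018 ,
       79.53855709, -2.66394119]), 'dq': array([-0.10935306, -0.08479338, -0.06831092,  0.05401679, -0.07758051,
        0.01585215, -0.04237153]), 'joint_torque': array([ 5.20426802e-04, -6.27600074e+01,  8.44133031e-01, -3.71819758e+01,
        1.64764468e-02,  1.40727841e-02, -2.72082713e-05]), 'tcp_pos': array([ 0.18565801, -0.59627039,  0.23028615]), 'tcp_rot': array([-1.79888841e+02,  2.84607551e-03,  1.72962259e+01]), 'force': array([-0.77620083, -0.38793986,  0.44274301]), 'wrist_torque': array([ 0.00131046, -0.04898823, -0.03763095]), 'grip_width': 0.0855609251749238} 0.0187
scene {'camera_matrix': array([[500.9134193 ,   0.        , 320.28429163],
       [  0.        , 500.9134193 , 197.63688635],
       [  0.        ,   0.        ,   1.        ]]), 'dist': array([0.00188081, 0.        , 0.        , 0.        , 0.        ]), 'R': array([[ 0.83017904,  0.55748821, -0.00310848],
       [ 0.46445994, -0.6947092 , -0.54923227],
       [-0.30835   ,  0.45451736, -0.83566396]]), 't': array([-0.48110336, -0.16584581,  1.38679887])}
winch_orange [(0.78, [0.7212, 0.4067]), (0.63, [0.439, 0.5359])]
orange_post [(0.79, [0.558, 0.4142])]
winch_blue [(0.71, [0.4345, 0.5327]), (0.45, [0.726, 0.4048])]
top {'camera_matrix': array([[451.89232229,   0.        , 317.13982994],
       [  0.        , 451.89232229, 201.07385929],
       [  0.        ,   0.        ,   1.        ]]), 'dist': array([-0.06607932,  0.        ,  0.        ,  0.        ,  0.        ]), 'R': array([[-0.01452903, -0.99985512,  0.00886835],
       [-0.99133849,  0.01324635, -0.13066191],
       [ 0.13052551, -0.01068993, -0.99138732]]), 't': array([0.04512023, 0.54651987, 0.88283611])}
winch_orange [(0.85, [0.5252, 0.6523])]
orange_post [(0.76, [0.5765, 0.5908])]
winch_blue [(0.63, [0.5417, 0.3678]), (0.29, [0.5663, 0.588])]
0.4
```

View pics/scene0.png

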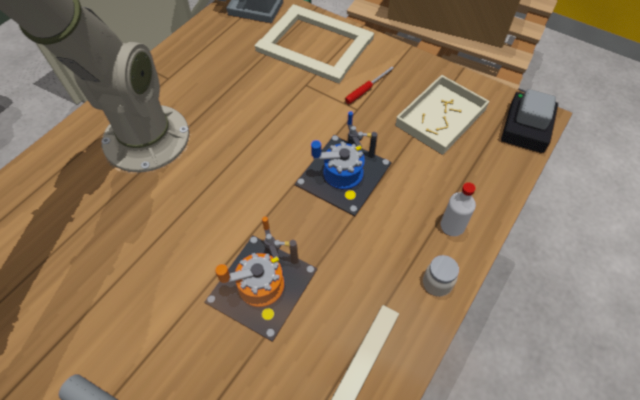

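View pics/top0.png

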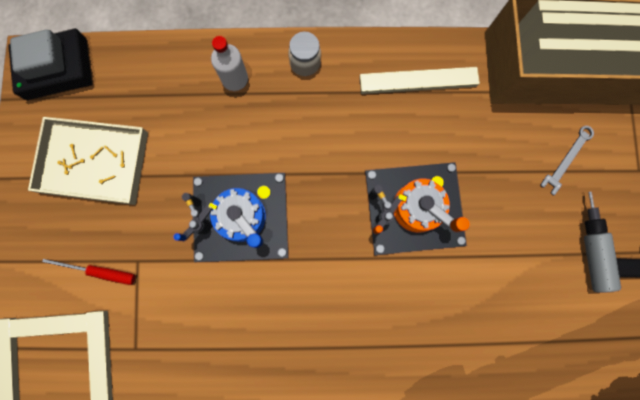

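Scene: orange winch at about (260,275), with its post at (266,225), knob at (222,272) and dot at (268,314). Top: orange winch at about (420,208). I'll enlarge both and fit the pose.

```bash
python3 - <<'E'
import cv2,numpy as np
a=cv2.imread("pics/scene0.png")[205:345,195:325]; b=cv2.imread("pics/top0.png")[155:260,360:475]
a=cv2.resize(a,None,fx=4,fy=4,interpolation=2); b=cv2.resize(b,None,fx=5,fy=5,interpolation=2)
cv2.imwrite("pics/sc_z.png",a);cv2.imwrite("pics/top_z.png",b)
for n,roi in (("scene",(195,205,325,345)),("top",(360,155,475,260))):
    im=cv2.imread(f"pics/{n}0.png"); h=cv2.cvtColor(im,cv2.COLOR_BGR2HSV)
    x0,y0,x1,y1=roi
    for nm,lo,hi in (("yel",(26,150,120),(33,255,255)),("or",(5,225,120),(15,255,255))):
        m=cv2.inRange(h,lo,hi); k=np.zeros_like(m);k[y0:y1,x0:x1]=m[y0:y1,x0:x1]
        N,l,st,c=cv2.connectedComponentsWithStats(k)
        print(n,nm,[(c[i].round(1).tolist(),st[i].tolist()) for i in range(1,N) if st[i,4]>8])
E
```

```text
scene yel [([274.9, 259.2], [272, 257, 7, 6, 26]), ([267.5, 313.8], [262, 309, 12, 11, 109])]
scene or []
top yel [([438.2, 179.8], [432, 176, 12, 10, 77]), ([401.9, 197.1], [399, 195, 7, 5, 29])]
top or [([424.2, 180.9], [420, 179, 9, 5, 35]), ([407.0, 187.1], [397, 182, 17, 13, 69]), ([438.7, 187.4], [436, 184, 7, 7, 23]), ([446.1, 199.7], [444, 195, 5, 9, 31]), ([411.5, 221.3], [394, 201, 45, 31, 361]), ([462.0, 223.6], [456, 217, 13, 14, 146]), ([378.3, 228.8], [375, 226, 8, 7, 40])]
```

View pics/sc_z.png

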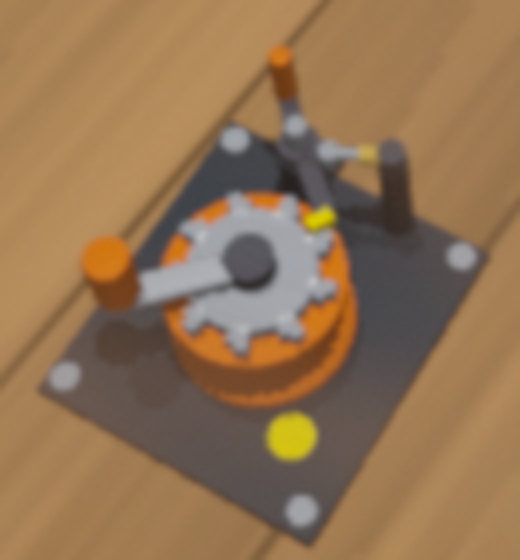

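View pics/top_z.png

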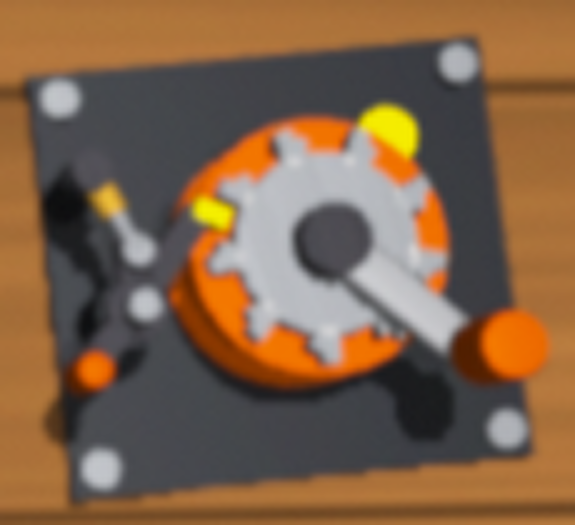

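```bash
cat > h.py <<'E'
import numpy as np,cv2
from scipy.optimize import least_squares
from bench import env
def proj(n,X):
    m=env.camera_model(n); r,_=cv2.Rodrigues(m["R"])
    return cv2.projectPoints(np.float64(X).reshape(-1,3),r,m["t"],m["camera_matrix"],m["dist"])[0][:,0]
def tow(p,P):
    c,s=np.cos(p[2]),np.sin(p[2]); P=np.float64(P)
    return np.c_[p[0]+c*P[:,0]-s*P[:,1],p[1]+s*P[:,0]+c*P[:,1],P[:,2]]
def pts(q): a=3.70+q; return [[.0,0,.096],[-.043,.102,.121],[.07*np.cos(a),.07*np.sin(a),.136],[.05,-.049,.008]]
E
python3 - <<'E'
from h import *
obs={"scene":[[256.6,267.5],[264.9,218],[221.7,268.5],[267.5,313.8]],"top":[[426.5,202.2],[379,228.2],[462.3,223.2]]}
def f(p): return np.concatenate([(proj(n,tow(p,pts(p[3])))[:len(o)]-np.array(o)).ravel() for n,o in obs.items()])
b=min((least_squares(f,[.5,-.2,y,.15]) for y in np.arange(-3,3,.7)),key=lambda r:r.cost)
print(b.x,b.x[2]*57.3,b.cost,b.fun.reshape(-1,2).round(1))
print(tow(b.x,[[-.043,.102,.1],[-.049,.094,.1],[-.053,.084,.1],[-.019,.077,0]]))
np.save("pose.npy",b.x)
E
```

```text
[ 0.53421663 -0.17223438  0.07257812  0.24239651] 4.158726367254129 1.916810869709364 [[ 0.6  0.4]
 [ 0.5 -0.6]
 [-0.3 -0.3]
 [ 0.6 -0.6]
 [ 0.9 -0. ]
 [-0.3  0.2]
 [ 0.9  0.3]]
[[ 0.48393336 -0.07362103  0.1       ]
 [ 0.47852927 -0.08203506  0.1       ]
 [ 0.47526495 -0.09229879  0.1       ]
 [ 0.50968304 -0.09681487  0.        ]]
```

Fit residuals are under 1 px. The winch is at (0.534, -0.172) with yaw 4.2° and drum about 0.24, and the pawl post is at (0.484, -0.074). Next I move to the +y side of the post, high up, closing the gripper on the way.

{"method": "send_rows", "body": {
  "plan": [
    {"jaw":-1,"dx":0.0225,"dy":0.04,"dz":0,"roll":-3},
    {"jaw":-1,"dx":0.045,"dy":0.08,"dz":0,"roll":-6},
    {"jaw":-1,"dx":0.0675,"dy":0.12,"dz":0,"roll":-9},
    {"jaw":-1,"dx":0.09,"dy":0.16,"dz":0,"roll":-12},
    {"jaw":-1,"dx":0.1125,"dy":0.2,"dz":0,"roll":-15},
    {"jaw":-1,"dx":0.135,"dy":0.24,"dz":0,"roll":-18},
    {"jaw":-1,"dx":0.1575,"dy":0.28,"dz":0,"roll":-21},
    {"jaw":-1,"dx":0.18,"dy":0.32,"dz":0,"roll":-24},
    {"jaw":-1,"dx":0.2025,"dy":0.36,"dz":0,"roll":-27},
    {"jaw":-1,"dx":0.225,"dy":0.4,"dz":0,"roll":-30},
    {"jaw":-1,"dx":0.2475,"dy":0.44,"dz":0,"roll":-33},
    {"jaw":-1,"dx":0.27,"dy":0.48,"dz":0,"roll":-36},
    {"jaw":-1,"dx":0.2925,"dy":0.52,"dz":0,"roll":-39},
    {"jaw":-1,"dx":0.315,"dy":0.561,"dz":0,"roll":-42.5},
    {"jaw":-1,"dx":0.315,"dy":0.561,"dz":0,"roll":-42.5},
    {"jaw":-1,"dx":0.315,"dy":0.561,"dz":0,"roll":-42.5},
    {"jaw":-1,"dx":0.315,"dy":0.561,"dz":0,"roll":-42.5},
    {"jaw":-1,"dx":0.315,"dy":0.561,"dz":0,"roll":-42.5}
  ]
}}

```text
t: 2.2
tcp_pos: [0.5004, -0.0373, 0.2311]
tcp_rot: [180.0, -0.0, -25.3]
force: [-0.3, -0.6, -0.5]
grip_width: -0.0002
```

Checking with the wrist and scene cameras before going down.

```bash
python3 - <<'E'
from h import *
s=env.get_state();im,d=env.capture("wrist"); m=env.camera_model("wrist")
from scipy.spatial.transform import Rotation as R
Rt=R.from_euler("xyz",s["tcp_rot"],degrees=True).as_matrix()
M=np.array(m["mount"]); Rc=Rt@M[:3,:3]; tc=Rt@M[:3,3]+s["tcp_pos"]
p=np.load("pose.npy")
P=np.vstack([tow(p,pts(p[3])),tow(p,[[.0,0,.096],[-.049,.094,.121],[-.053,.084,.121]])])
r,_=cv2.Rodrigues(Rc.T); uv=cv2.projectPoints(P,r,-Rc.T@tc,m["camera_matrix"],np.array(m["dist"]))[0][:,0]
print(uv.round(0))
for u,v in uv: cv2.circle(im,(int(u),int(v)),3,(255,0,255),-1)
cv2.imwrite("pics/w1.png",im)
im,d=env.capture("scene");cv2.imwrite("pics/s1.png",cv2.resize(im[120:345,150:450],None,fx=2.5,fy=2.5))
E
```

```text
[[456.  82.]
 [371. 198.]
 [572. 107.]
 [448.  14.]
 [456.  82.]
 [383. 199.]
 [396. 197.]]
```

View pics/w1.png

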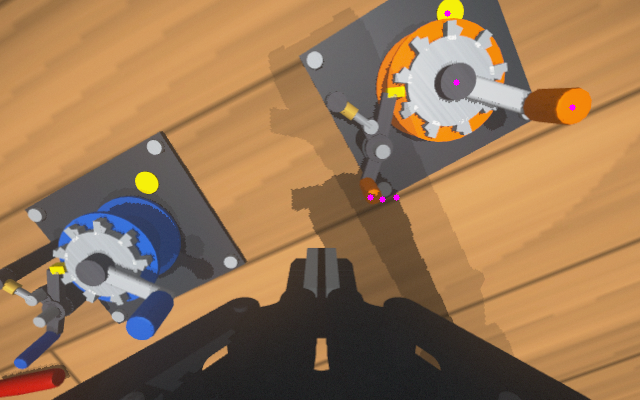

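View pics/s1.png

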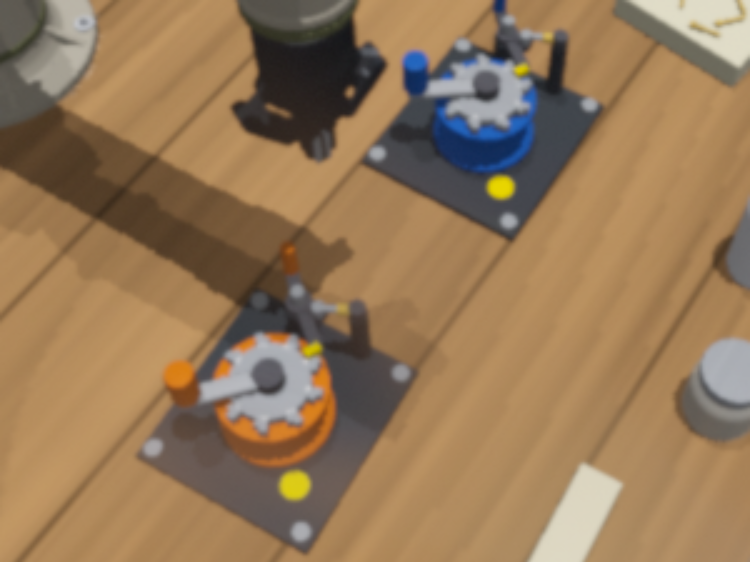

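The fit agrees with the wrist view: post at (370,190), knob at (572,107), and the blue winch well to the left. Going down.

{"method": "send_rows", "body": {
  "plan": [
    {"jaw":-1,"dx":0,"dy":0,"dz":-0.03,"roll":0},
    {"jaw":-1,"dx":0,"dy":0,"dz":-0.06,"roll":0},
    {"jaw":-1,"dx":0,"dy":0,"dz":-0.09,"roll":0},
    {"jaw":-1,"dx":0,"dy":0,"dz":-0.12,"roll":0},
    {"jaw":-1,"dx":0,"dy":0,"dz":-0.133,"roll":0},
    {"jaw":-1,"dx":0,"dy":0,"dz":-0.133,"roll":0},
    {"jaw":-1,"dx":0,"dy":0,"dz":-0.133,"roll":0},
    {"jaw":-1,"dx":-0.004,"dy":-0.009,"dz":-0.133,"roll":0},
    {"jaw":-1,"dx":-0.006,"dy":-0.013,"dz":-0.133,"roll":0},
    {"jaw":-1,"dx":-0.008,"dy":-0.018,"dz":-0.133,"roll":0},
    {"jaw":-1,"dx":-0.01,"dy":-0.022,"dz":-0.133,"roll":0},
    {"jaw":-1,"dx":-0.012,"dy":-0.026,"dz":-0.133,"roll":0},
    {"jaw":-1,"dx":-0.014,"dy":-0.031,"dz":-0.133,"roll":0},
    {"jaw":-1,"dx":-0.016,"dy":-0.035,"dz":-0.133,"roll":0},
    {"jaw":-1,"dx":-0.016,"dy":-0.035,"dz":-0.133,"roll":0}
  ]
}}

```text
t: 3.8
tcp_pos: [0.4842, -0.0734, 0.0982]
tcp_rot: [180.0, -0.0, -25.4]
force: [0.8, -0.2, -0.3]
grip_width: -0.0003
```

```bash
python3 - <<'E'
from h import *
for c,(x0,y0,x1,y1) in (("scene",(190,190,330,345)),("wrist",(0,0,640,400))):
    im,d=env.capture(c); z=im[y0:y1,x0:x1]
    cv2.imwrite(f"pics/{c}2.png",cv2.resize(z,None,fx=4 if c=="scene" else 1,fy=4 if c=="scene" else 1))
E
```

```text
(no output)
```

View pics/scene2.png

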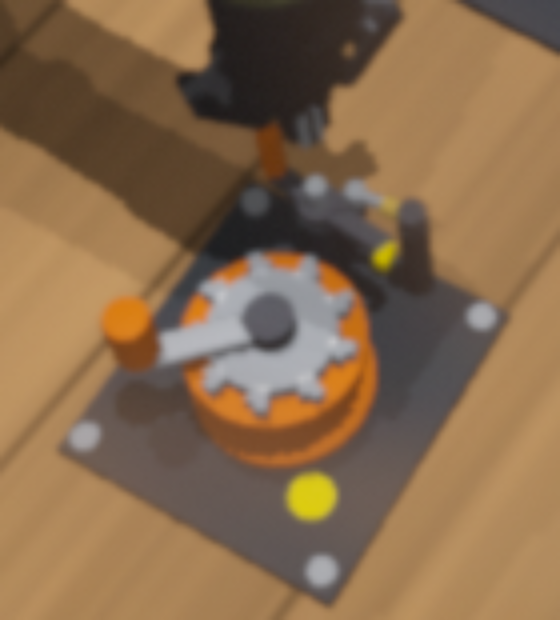

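View pics/wrist2.png

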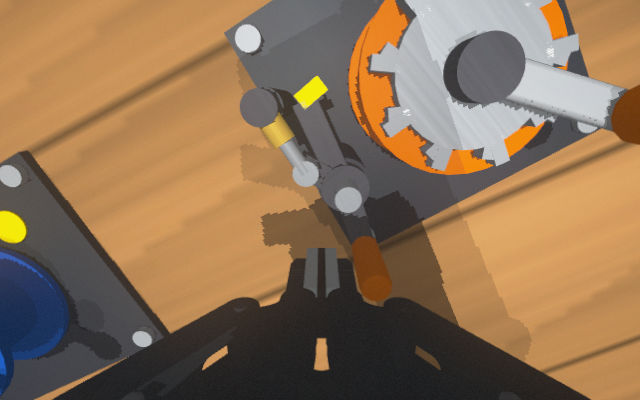

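The pawl is off: the yellow nose stands clear of the teeth in both views, and the post has swung to the left. Next I back away, rise, and go above the knob with the jaws opening.

{"method": "send_rows", "body": {
  "plan": [
    {"jaw":-1,"dx":0.005,"dy":0.01,"dz":0,"roll":0},
    {"jaw":-1,"dx":0.009,"dy":0.019,"dz":0.005,"roll":0},
    {"jaw":-1,"dx":0.009,"dy":0.019,"dz":0.04,"roll":0},
    {"jaw":-1,"dx":0.009,"dy":0.019,"dz":0.08,"roll":0},
    {"jaw":-1,"dx":0.009,"dy":0.019,"dz":0.11,"roll":0},
    {"jaw":-1,"dx":0.008,"dy":-0.02,"dz":0.11,"roll":0},
    {"jaw":0.4,"dx":0.007,"dy":-0.06,"dz":0.11,"roll":0},
    {"jaw":0.4,"dx":0.006,"dy":-0.1,"dz":0.11,"roll":0},
    {"jaw":0.4,"dx":0.005,"dy":-0.1525,"dz":0.11,"roll":0},
    {"jaw":0.4,"dx":0.005,"dy":-0.1525,"dz":0.09,"roll":0},
    {"jaw":0.4,"dx":0.005,"dy":-0.1525,"dz":0.085,"roll":0},
    {"jaw":0.4,"dx":0.005,"dy":-0.1525,"dz":0.085,"roll":0}
  ]
}}

```text
t: 5.1
tcp_pos: [0.4897, -0.2227, 0.1825]
tcp_rot: [-180.0, 0.1, -25.2]
force: [-0.8, -0.1, 0.6]
grip_width: 0.0593
```

```bash
python3 - <<'E'
from h import *
for c,(x0,y0,x1,y1) in (("scene",(190,190,330,345)),("wrist",(0,0,640,400)),("top",(350,145,490,265))):
    im,d=env.capture(c); z=im[y0:y1,x0:x1];f=1 if c=="wrist" else 4
    cv2.imwrite(f"pics/{c}3.png",cv2.resize(z,None,fx=f,fy=f))
E
```

```text
(no output)
```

View pics/scene3.png

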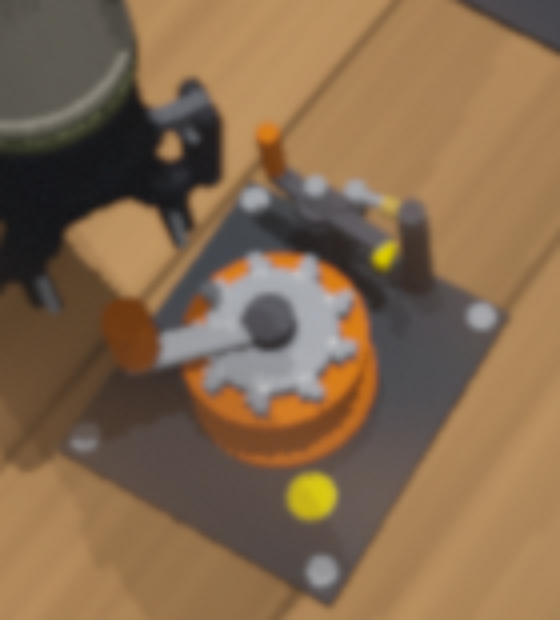

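View pics/wrist3.png

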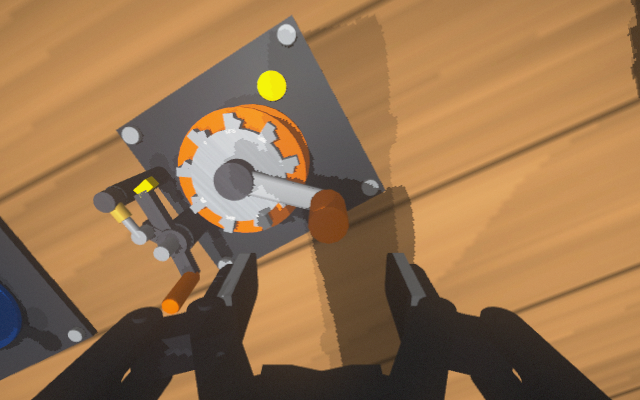

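View pics/top3.png

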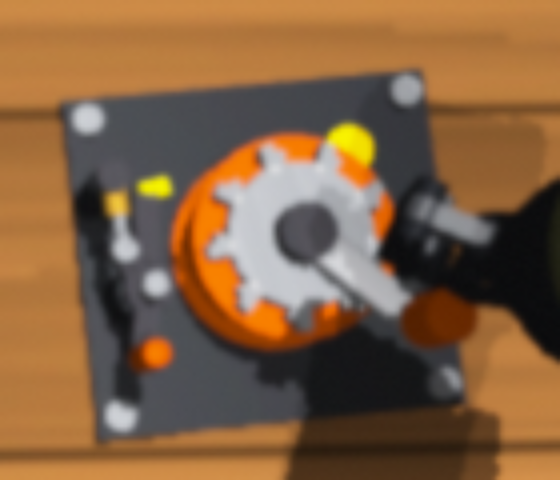

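The pawl stays off, and the knob at (328,215) in the wrist view lies between the jaws, whose middle is about x 322. Going down and gripping.

{"method": "send_rows", "body": {
  "force": 40,
  "plan": [
    {"jaw":0.4,"dx":0,"dy":-0.003,"dz":-0.02,"roll":0},
    {"jaw":0.4,"dx":0,"dy":-0.003,"dz":-0.04,"roll":0},
    {"jaw":0.4,"dx":0,"dy":-0.003,"dz":-0.06,"roll":0},
    {"jaw":0.4,"dx":0,"dy":-0.003,"dz":-0.075,"roll":0},
    {"jaw":0.4,"dx":0,"dy":-0.003,"dz":-0.08,"roll":0},
    {"jaw":0.4,"dx":0,"dy":-0.003,"dz":-0.08,"roll":0},
    {"jaw":-0.2,"dx":0,"dy":-0.003,"dz":-0.08,"roll":0},
    {"jaw":-0.5,"dx":0,"dy":-0.003,"dz":-0.08,"roll":0},
    {"jaw":-1,"dx":0,"dy":-0.003,"dz":-0.08,"roll":0},
    {"jaw":-1,"dx":0,"dy":-0.003,"dz":-0.08,"roll":0},
    {"jaw":-1,"dx":0,"dy":-0.003,"dz":-0.08,"roll":0},
    {"jaw":-1,"dx":0,"dy":-0.003,"dz":-0.08,"roll":0}
  ]
}}

```text
t: 6.45
tcp_pos: [0.4907, -0.2275, 0.1056]
tcp_rot: [179.9, -0.2, -25.3]
force: [-2.3, -1.6, 5.2]
grip_width: 0.0249
```

```bash
python3 - <<'E'
from h import *
im,d=env.capture("wrist"); cv2.imwrite("pics/wrist4.png",im)
s=env.get_state();p=np.load("pose.npy");t=s["tcp_pos"]
a=np.arctan2(t[1]-p[1],t[0]-p[0]); r=np.hypot(t[1]-p[1],t[0]-p[0]); q0=(a-p[2]-3.70)%(2*np.pi); print(t,r,q0,s["force"],s["joint_pos"].round())
for q in np.linspace(q0,1.85,19)[1:]:
    A=3.7+q+p[2]; print(round(q,2),np.round([p[0]+.07*np.cos(A)-t[0],p[1]+.07*np.sin(A)-t[1]],4))
E
```

```text
[ 0.4907302  -0.22746842  0.10565324] 0.07029842902217061 0.27285440721274146 [-2.56945181 -2.99065004  5.80035017] [ 37.  18. -19. 101.   7.  62. -99.]
0.36 [ 0.0052 -0.0033]
0.45 [ 0.0104 -0.0065]
0.54 [ 0.016  -0.0091]
0.62 [ 0.0217 -0.0113]
0.71 [ 0.0276 -0.0129]
0.8 [ 0.0336 -0.0141]
0.89 [ 0.0397 -0.0147]
0.97 [ 0.0459 -0.0147]
1.06 [ 0.052  -0.0142]
1.15 [ 0.058  -0.0132]
1.24 [ 0.064  -0.0117]
1.32 [ 0.0697 -0.0097]
1.41 [ 0.0753 -0.0071]
1.5 [ 0.0807 -0.0041]
1.59 [ 0.0857 -0.0006]
1.67 [0.0904 0.0033]
1.76 [0.0948 0.0076]
1.85 [0.0988 0.0123]
```

View pics/wrist4.png

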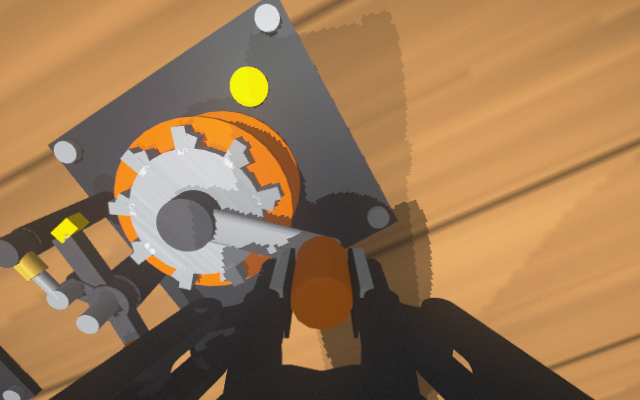

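The knob is gripped (opening 24.9 mm). Now I ease it round its arc, first half.

{"method": "send_rows", "body": {
  "plan": [
    {"jaw":-1,"dx":0.0026,"dy":-0.0017,"dz":0,"roll":0},
    {"jaw":-1,"dx":0.0052,"dy":-0.0033,"dz":0,"roll":0},
    {"jaw":-1,"dx":0.0078,"dy":-0.005,"dz":0,"roll":0},
    {"jaw":-1,"dx":0.0104,"dy":-0.0065,"dz":0,"roll":0},
    {"jaw":-1,"dx":0.0132,"dy":-0.0079,"dz":0,"roll":0},
    {"jaw":-1,"dx":0.016,"dy":-0.0091,"dz":0,"roll":0},
    {"jaw":-1,"dx":0.0188,"dy":-0.0103,"dz":0,"roll":0},
    {"jaw":-1,"dx":0.0217,"dy":-0.0113,"dz":0,"roll":0},
    {"jaw":-1,"dx":0.0246,"dy":-0.0122,"dz":0,"roll":0},
    {"jaw":-1,"dx":0.0276,"dy":-0.0129,"dz":0,"roll":0},
    {"jaw":-1,"dx":0.0306,"dy":-0.0136,"dz":0,"roll":0},
    {"jaw":-1,"dx":0.0336,"dy":-0.0141,"dz":0,"roll":0},
    {"jaw":-1,"dx":0.0366,"dy":-0.0145,"dz":0,"roll":0},
    {"jaw":-1,"dx":0.0397,"dy":-0.0147,"dz":0,"roll":0},
    {"jaw":-1,"dx":0.0428,"dy":-0.0148,"dz":0,"roll":0},
    {"jaw":-1,"dx":0.0459,"dy":-0.0147,"dz":0,"roll":0},
    {"jaw":-1,"dx":0.049,"dy":-0.0145,"dz":0,"roll":0},
    {"jaw":-1,"dx":0.052,"dy":-0.0142,"dz":0,"roll":0},
    {"jaw":-1,"dx":0.052,"dy":-0.0142,"dz":0,"roll":0}
  ]
}}

```text
t: 8.4
tcp_pos: [0.5431, -0.2435, 0.1058]
tcp_rot: [179.9, -0.3, -25.3]
force: [-0.5, -4.6, -0.5]
grip_width: 0.0251
```

```bash
python3 - <<'E'
from h import *
im,d=env.capture("wrist"); cv2.imwrite("pics/wrist5.png",im)
s=env.get_state();p=np.load("pose.npy");t=s["tcp_pos"]
a=np.arctan2(t[1]-p[1],t[0]-p[0]); r=np.hypot(t[1]-p[1],t[0]-p[0]); q0=(a-p[2]-3.70)%(2*np.pi); print(t,r,q0,s["force"],s["joint_pos"].round())
for q in np.linspace(q0,1.82,18)[1:]:
    A=3.7+q+p[2]; print(round(q,2),np.round([p[0]+.07*np.cos(A)-t[0],p[1]+.07*np.sin(A)-t[1]],4))
E
```

```text
[ 0.54304215 -0.24348564  0.10576213] 0.07179576205195835 1.0630479577437981 [-1.3556015  -4.40871652 -1.53521859] [  35.   24.  -18.   93.    8.   64. -101.]
1.11 [0.0029 0.0022]
1.15 [0.0059 0.0028]
1.2 [0.009  0.0035]
1.24 [0.012  0.0044]
1.29 [0.0149 0.0054]
1.33 [0.0178 0.0065]
1.37 [0.0207 0.0078]
1.42 [0.0235 0.0091]
1.46 [0.0262 0.0106]
1.51 [0.0289 0.0123]
1.55 [0.0314 0.014 ]
1.6 [0.034  0.0158]
1.64 [0.0364 0.0178]
1.69 [0.0387 0.0199]
1.73 [0.041 0.022]
1.78 [0.0431 0.0243]
1.82 [0.0451 0.0267]
```

View pics/wrist5.png

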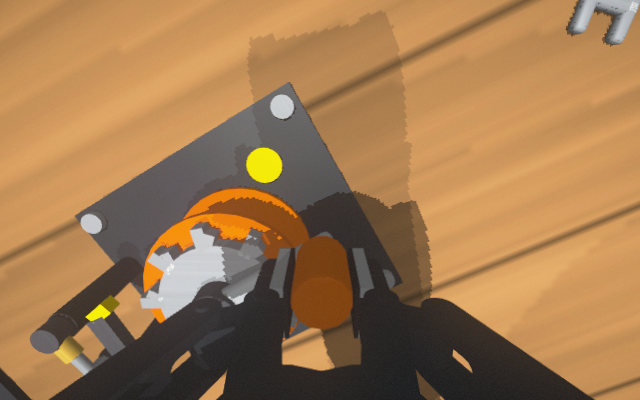

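The knob follows, about half-way at 1.06. Second half.

{"method": "send_rows", "body": {
  "plan": [
    {"jaw":-1,"dx":0.003,"dy":0.001,"dz":0,"roll":0},
    {"jaw":-1,"dx":0.006,"dy":0.002,"dz":0,"roll":0},
    {"jaw":-1,"dx":0.009,"dy":0.003,"dz":0,"roll":0},
    {"jaw":-1,"dx":0.012,"dy":0.0042,"dz":0,"roll":0},
    {"jaw":-1,"dx":0.0149,"dy":0.0053,"dz":0,"roll":0},
    {"jaw":-1,"dx":0.0178,"dy":0.0065,"dz":0,"roll":0},
    {"jaw":-1,"dx":0.0207,"dy":0.0078,"dz":0,"roll":0},
    {"jaw":-1,"dx":0.0235,"dy":0.0091,"dz":0,"roll":0},
    {"jaw":-1,"dx":0.0262,"dy":0.0106,"dz":0,"roll":0},
    {"jaw":-1,"dx":0.0289,"dy":0.0123,"dz":0,"roll":0},
    {"jaw":-1,"dx":0.0314,"dy":0.014,"dz":0,"roll":0},
    {"jaw":-1,"dx":0.034,"dy":0.0158,"dz":0,"roll":0},
    {"jaw":-1,"dx":0.0364,"dy":0.0178,"dz":0,"roll":0},
    {"jaw":-1,"dx":0.0387,"dy":0.0199,"dz":0,"roll":0},
    {"jaw":-1,"dx":0.041,"dy":0.022,"dz":0,"roll":0},
    {"jaw":-1,"dx":0.0431,"dy":0.0243,"dz":0,"roll":0},
    {"jaw":-1,"dx":0.0445,"dy":0.026,"dz":0,"roll":0},
    {"jaw":-1,"dx":0.0445,"dy":0.026,"dz":0,"roll":0},
    {"jaw":-1,"dx":0.0445,"dy":0.026,"dz":0,"roll":0}
  ]
}}

```text
t: 10.35
tcp_pos: [0.5891, -0.2191, 0.1059]
tcp_rot: [179.8, -0.5, -25.4]
force: [4.5, -7.5, -5.3]
grip_width: 0.0247
```

```bash
python3 - <<'E'
from h import *
im,d=env.capture("wrist"); cv2.imwrite("pics/wrist6.png",im)
im,d=env.capture("scene"); cv2.imwrite("pics/scene6.png",cv2.resize(im[190:345,190:330],None,fx=3.5,fy=3.5))
s=env.get_state();p=np.load("pose.npy");t=s["tcp_pos"]
a=np.arctan2(t[1]-p[1],t[0]-p[0]); print(t,np.hypot(t[1]-p[1],t[0]-p[0]),(a-p[2]-3.70)%(2*np.pi),s["force"])
E
```

```text
[ 0.58912099 -0.21905266  0.10589235] 0.07215566782787122 1.80453363106398 [ 3.95285875 -7.05063844 -5.03711311]
```

View pics/wrist6.png

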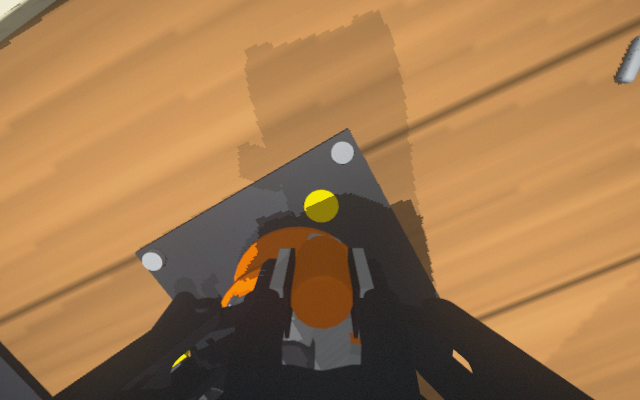

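View pics/scene6.png

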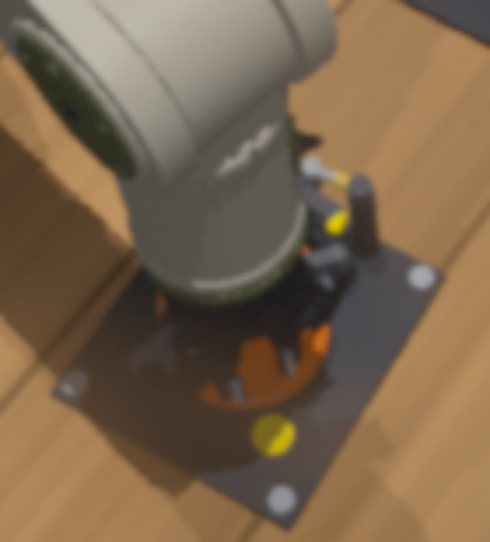

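The knob is at about 1.80 by the tool position, and the pawl is still off. I release gently, rise, and clear away.

{"method": "send_rows", "body": {
  "plan": [
    {"jaw":-0.35,"dx":0,"dy":0,"dz":0,"roll":0},
    {"jaw":-0.2,"dx":0,"dy":0,"dz":0,"roll":0},
    {"jaw":-0.05,"dx":0,"dy":0,"dz":0,"roll":0},
    {"jaw":0.1,"dx":0,"dy":0,"dz":0,"roll":0},
    {"jaw":0.1,"dx":0,"dy":0,"dz":0,"roll":0},
    {"jaw":0.1,"dx":0,"dy":0,"dz":0.01,"roll":0},
    {"jaw":0.1,"dx":0,"dy":0,"dz":0.03,"roll":0},
    {"jaw":0.1,"dx":0,"dy":0,"dz":0.06,"roll":0},
    {"jaw":0.1,"dx":0,"dy":0,"dz":0.1,"roll":0},
    {"jaw":0.1,"dx":0,"dy":0,"dz":0.13,"roll":0},
    {"jaw":0.1,"dx":-0.03,"dy":-0.04,"dz":0.13,"roll":0},
    {"jaw":0.1,"dx":-0.06,"dy":-0.08,"dz":0.13,"roll":0},
    {"jaw":0.1,"dx":-0.09,"dy":-0.12,"dz":0.13,"roll":0},
    {"jaw":0.1,"dx":-0.12,"dy":-0.16,"dz":0.13,"roll":0},
    {"jaw":0.1,"dx":-0.15,"dy":-0.2,"dz":0.13,"roll":0},
    {"jaw":0.1,"dx":-0.15,"dy":-0.2,"dz":0.13,"roll":0},
    {"jaw":0.1,"dx":-0.15,"dy":-0.2,"dz":0.13,"roll":0},
    {"jaw":0.1,"dx":-0.15,"dy":-0.2,"dz":0.13,"roll":0}
  ]
}}

```text
t: 12.25
tcp_pos: [0.4401, -0.4179, 0.2365]
tcp_rot: [179.9, -0.6, -25.3]
force: [0.5, 0.3, -0.5]
grip_width: 0.0473
```

```bash
python3 - <<'E'
from h import *
p=np.load("pose.npy")
for c,(x0,y0,x1,y1) in (("scene",(190,190,330,345)),("top",(350,145,490,265))):
    im,d=env.capture(c)
    for q,col in ((1.56,(255,0,0)),(1.8,(255,0,255)),(2.04,(0,255,0))):
        u=proj(c,tow(p,pts(q)))[2]; print(c,q,(4*(u-[x0,y0])).round())
    cv2.imwrite(f"pics/{c}7.png",cv2.resize(im[y0:y1,x0:x1],None,fx=4,fy=4))
print(env.get_state()["t"],env.get_state()["force"])
E
```

```text
scene 1.56 [254. 406.]
scene 1.8 [288. 401.]
scene 2.04 [320. 389.]
top 1.56 [449. 128.]
top 1.8 [424. 102.]
top 2.04 [393.  82.]
12.35 [ 0.32404846 -0.72510928 -0.32684483]
```

View pics/scene7.png

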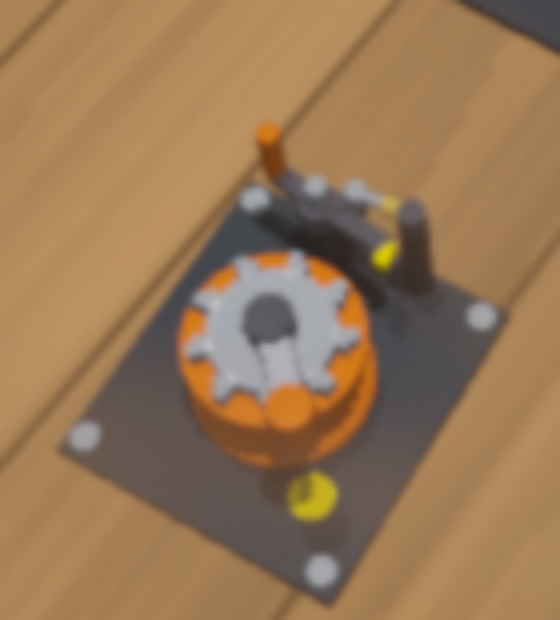

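View pics/top7.png

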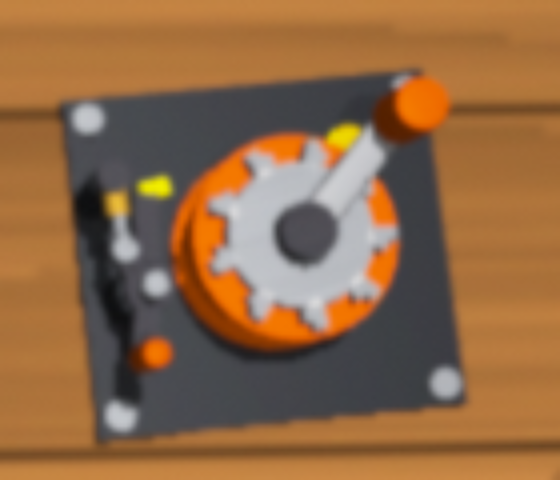

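The knob top is at (289,402) in the scene crop and (422,102) in the top crop. The predictions for 1.80 were (288,401) and (424,102), so it stands over the dot. The pawl nose is clear of the wheel and the arm is well away.

```bash
python3 -c "
from bench import env
print(env.sign_off(), env.get_state()['t'])"
```

```text
the job is handed in; nothing more can be done
the job is handed in; nothing more can be done
```

The job is done and handed in at about 12.4 s; sign-off reports no verdict.

**What I did:** I flicked the orange pawl off by pushing its post with the closed gripper. I then took the knob at 40 N and eased the drum round from about 0.25 to 1.80 rad at roughly 0.4 rad/s. After that I released it and drew the arm clear.

**Last checks:**
- **Knob:** in the scene and top views it lay within about 1 px of where it should be at 1.80 rad.
- **Pawl:** its nose was still clear of the wheel.
- **Contact:** the arm was clear of everything, and the force reading was back to noise level.
- **Blue winch:** none of the planned moves brought the gripper near it. I took no separate closing picture of it.

No check failed or disagreed. While the knob was held, the tool traced a radius about 2 mm larger than the true 70 mm, which is within the calibration error.

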